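# Lift a spun tube out of the centrifuge rotor and hold it upright

### The job

The spin is over and the lid is open: draw the orange-capped tube out of its slanted sleeve in the centrifuge rotor, bring it out over the bench in front of or beside the machine and turn it upright, cap up, never letting it tip near to lying flat, so that the pellet stays put. Finish while still holding it there, upright and still, well clear of the bench with nothing else touching it, so that the pellet can be looked at. Leave the blue-capped balance tube in the rotor and the rack, pipette and slide box where they are.

Things in the scene. Friction and masses are not known exactly. Their poses are not given: they have to be found in the camera images.
- sample_center (a point): centre of the orange-capped tube to be taken: clear 15 ml screw-cap tube, amber contents, 120 mm long, about 22 g; body 17 mm wide with a 22 mm conical foot, ribbed cap 22 mm wide on the top 13 mm. Point on its axis 60 mm from either end (cap's middle 53.5 mm above it); z axis from foot to cap. It starts loose in a rotor sleeve, leaning 40 degrees, cap towards the rotor's axis.
- balance_center (a point): centre (half-way along) of the balance tube, the same in shape and mass with a blue cap; it stays in the sleeve opposite the orange-capped one. z axis from foot to cap.
- centrifuge: bench centrifuge, fixed: white housing, deck 165 mm above the bench with a round bowl 258 mm wide. Origin at bench level on the rotor's axis; x to its back, y left; housing spans x -175 to 145, y -140 to 140 mm. Lid (clear, white frame) stands open at the back edge, leaning 17 degrees back, top 430 mm high. Heights over bench: sleeve mouths 143, rotor nut 141, tubes' cap tops 180 mm.
- rotor: steel rotor, fixed, stopped at any angle: dished dark head with six bright sleeves 60 degrees apart, 24 mm wide outside, mouths 56 mm from the axis, two in use. Bore 20 mm wide, 82 mm deep: the tube's top 38 mm stand out; drawn 82 mm along its own axis it is free. Origin on the rotor's axis, 55 mm above the bench; x axis points outwards over the orange-capped tube's sleeve, -x over the balance tube's.
- rack: yellow plastic tube rack, loose, 206 x 86 mm and 55 mm tall, with three capped tubes standing in it up to 124 mm above the bench (fast in the rack). Origin at the centre of its underside, x along its length. To be left alone.
- slide_box: blue slide box, loose, 150 x 90 x 36 mm, origin at the centre of its underside, x along its length. To be left alone.
- pipette: black and white hand pipette lying on the bench, loose, 250 mm long, 27 mm high, origin under its middle, x along it. To be left alone.

How it is judged:
On the way:
1. the orange-capped tube is drawn out of its sleeve in the robot's grip (distance between sample_center and centrifuge above 0.195 m and contact force between sample and the fingers above 0.5 N and contact force between sample and rotor below 0.05 N), for 0.1 s.
At the end, for the whole second after the job is handed in: The fingers hold the orange-capped tube still, cap up within 10 degrees of vertical, foot at least 50 mm above the bench, its middle outside the housing outline in front of or beside the centrifuge, touching nothing else; the balance tube is within 15 mm of its place (angle between sample_center's own z axis and vertical below 0.175 rad and height (world z) of sample_center above 0.11 m and (x of sample_center in the frame of centrifuge below -0.185 m or y of sample_center in the frame of centrifuge above 0.15 m or y of sample_center in the frame of centrifuge below -0.15 m) and contact force between sample and the fingers above 0.5 N and contact force between sample and centrifuge below 0.05 N and contact force between sample and rotor below 0.05 N and contact force between sample and rack below 0.05 N and linear speed of sample below 0.03 m/s and angular speed of sample below 0.3 rad/s and distance of balance_center from where it was at the start of the episode below 0.015 m); the arm keeps its last pose, push and grip.
It fails at once if the tube tips to more than 65 degrees from upright (angle between sample_center's own z axis and vertical above 1.134 rad).
It fails at once if the balance tube is shifted by more than 15 mm (distance of balance_center from where it was at the start of the episode above 0.015 m).
It fails at once if the rack, pipette or slide box is shifted by more than 20 mm (distance of any of rack, pipette, slide_box from where it was at the start of the episode above 0.02 m).
It also fails if it takes over 40 s, if anything falls off the work surface, if the arm or the gripper's body presses on something with over 40 N, if the wrist force passes 120 N, or if a joint passes its speed limit or range.

### The arm

A 6-joint arm with a two-finger parallel gripper is mounted at the origin on the work surface. World frame = base frame: x ahead of the robot, y to its left, z up, the work surface at z = 0. Lengths are in m, angles in rad, forces in N, time in s.
With the tool pointing down it reaches from about 0.275 to 0.825 m from the base axis. Payload 4.9 kg.
Tool frame: the origin (TCP) lies between the finger pads; the fingertips stand ahead of it and the grasp point (between the pads) lies 5 mm behind it (nose_length is the z of the fingertips in the tool frame, in m); z points along the fingers, y is the direction in which the jaws open and shut (so a half turn about z gives the same grasp; the last joint's range is limited). The gripper opens to 85 mm and grips with 20 to 120 N. Pads are 22 mm wide; open, the fingers measure 114 mm over their backs; the gripper's body (76 mm by 85 mm) begins 54 mm behind the grasp point. The pads swing forward as they close: fully open they stand 13 mm farther back than shut.
Start: joints at [1.059, 0.326, -0.193, 1.052, 0, 1.437], TCP at [0.203, 0.511, 0.245] pointing down, gripper open.
Joint ranges: [-2.65, 2.65], [-0.97, 1.79], [-1.3, 1.35], [-1.93, 2.1], [-1.47, 1.37], [-3.14, 3.14]. Speed limits (rad/s): [2.57, 2.57, 3.14, 3.14, 3.14, 3.14].

### API

Orientations are given as a unit quaternion [x, y, z, w].
In Python, from bench import state, get_image, hand_in, trace, spot_point, nose_length gives the robot as it stands.
- The arm moves only by the tool drive_tool, never from a script. Its argument "moves" is one flat list of numbers, 6 for each row, row after row: the shift along the tool's x, y, z in mm, then the turn, a rotation vector about the tool's x, y, z in rad. A call has 1 to 10 rows; each row shifts and turns the commanded pose from where the row before left it, along the tool's axes as they then stand; what a row does not reach is not made up. A row lasts 1/10 s, in which the tool goes at most 50 mm and 8.59 degrees, less where a joint would pass 70% of its speed; a pose out of reach is approached as far as the arm can. A call is refused whole if a number of a shift passes 50 or a number of a turn 0.15, either way. A call with a gripper value outside its range is refused whole. "jaw" is the gripper's target within -1 to 1 (shut at 1, half-way at 0, fully open at -1), set as the call begins (left out, the last holds). The fingers move at their own pace and stop on an object; "grip_force" is the grip in N (left out, the last holds). Time passes only in rows, so rows that do not move let the fingers close. It gives the time, the measured TCP pose, the force and the opening at its end, in the units of the state.
- state(): the state, without advancing time (a new reading comes with each control period).
- get_image(name): name is "scene" or "top" or "wrist"; returns a dict with "img" (384x512x3 uint8, red, green, blue), "fx", "fy", "cx", "cy" (pixels), "R" (3x3) and "t" (3): a world point X has camera coordinates R X + t. Camera axes: x right, y down, z forward; pixel columns grow to the right and rows downward; lengths in m; the calibration is good to about 2 mm. A picture is of the moment at which its call begins. There is no depth.
- hand_in(): hands the job in, once; it reports no verdict.
Trained networks look in the newest picture that a camera, given by its name, has taken for a name from the list of things; names that differ only in an ending like _2 or _b are one class to them, and where a whole thing is asked for, a point or a joint stands for the part that bears it (a point fixed in the world has none). Each returns a list of dicts, best first, with "score" (0 to 1); they miss things now and then, are a little off and sometimes report something else, mostly with a low value. They report only what shows in the picture. A call takes as long as a camera call.
- trace(target, camera): "pixels" (384x512 bool, what is visible of it).
- spot_point(target, camera): "at" ([x, y, z] in m, in the coordinates of the camera as it stood for that picture, good to about 4 mm: a listed point, or the origin of a listed thing).
The state is a dict: "time_s": time; "q": joint angles; "joint_velocities": joint speeds; "tau": joint torques, N m; "eef_pos": TCP position; "orientation": TCP orientation; "force": force on the tool from outside, world axes, zero at the start; "moment": the same for the moment, N m; "width": finger opening in m.
Only numpy, scipy, OpenCV 4.12 (cv2) and the standard library are available. Lean on these libraries where they do the work, as an engineer would, in place of code of your own. Each camera call takes 0.05 s, during which the arm holds its last target.

## Working session

There is one attempt and no reset: what is moved stays moved. The work goes in short steps, Python scripts to look and compute and a tool call to move; the robot and the scene stay as the last step left them, time stands still between calls to the robot, and variables do not carry over. Pictures are saved under pics/ and viewed, and the job is handed in when it is done.

Besides the shell and the picture viewer there is one more tool, called after ">>>" as name(argument=value, ...) on one line, values as JSON. drive_tool: Moves the arm, as the interface text tells. Its arguments: {"type":"object","properties":{"moves":{"type":"array"},"jaw":{"type":"number"},"grip_force":{"type":"number"}},"required":["moves"]}

```bash
ls; mkdir -p pics; python3 - <<'E'
from bench import *
import cv2,numpy as np
s=state();print(s['time_s'],s['eef_pos'],s['orientation'],s['width'],nose_length)
for c in ['scene','top']:
    d=get_image(c);cv2.imwrite(f'pics/{c}0.png',d['img'][:,:,::-1])
    R=np.array(d['R']);t=np.array(d['t']);print(c,(-R.T@t).round(3),d['fx'])
    for n in ['sample_center','balance_center','centrifuge','rotor','rack','slide_box','pipette']:
        for r in spot_point(n,c)[:2]:
            p=np.array(r['at']);print(n,round(r['score'],2),(R.T@(p-t)).round(4),(p[:2]/p[2]*d['fx']+[d['cx'],d['cy']]).round(0))
E
```

```text
pics
0.0 [0.20258756 0.51074313 0.24449946] [ 1.87755406e-01  9.82215445e-01 -8.11874729e-04 -2.60730694e-04] 0.0850715975531425 0.014
scene [1.004 0.36  1.037] 446.0008109592111
sample_center 0.52 [0.5765 0.297  0.122 ] [340. 260.]
balance_center 0.68 [0.6328 0.1778 0.124 ] [281. 249.]
centrifuge 0.29 [0.634 0.178 0.123] [281. 250.]
rotor 0.84 [0.605  0.2371 0.0528] [307. 267.]
rack 0.81 [ 0.5736 -0.203   0.0065] [175. 177.]
slide_box 0.81 [ 0.3803 -0.1792  0.003 ] [225. 137.]
pipette 0.76 [ 0.6052 -0.1092 -0.0045] [195. 204.]
top [0.367 0.037 1.123] 484.1517454586305
sample_center 0.71 [0.5796 0.3039 0.1263] [134. 153.]
balance_center 0.69 [0.6367 0.1737 0.1266] [197. 127.]
balance_center 0.63 [ 0.3841 -0.1755 -0.0028] [351. 251.]
rotor 0.96 [0.607  0.2388 0.0522] [172. 148.]
rotor 0.51 [ 0.381  -0.1747 -0.002 ] [351. 253.]
rack 0.88 [ 0.5694 -0.1941  0.0028] [359. 172.]
slide_box 0.66 [ 0.3848 -0.1775 -0.0006] [353. 251.]
pipette 0.96 [ 0.608  -0.1044  0.0032] [321. 155.]
```

View pics/scene0.png

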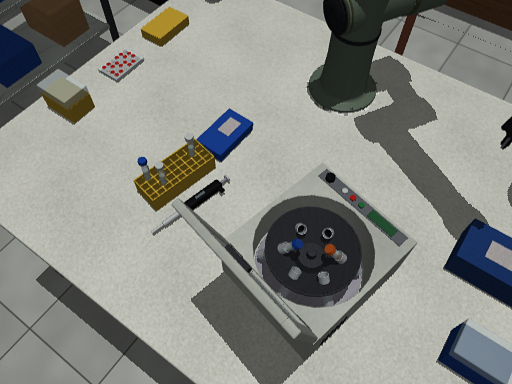

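View pics/top0.png

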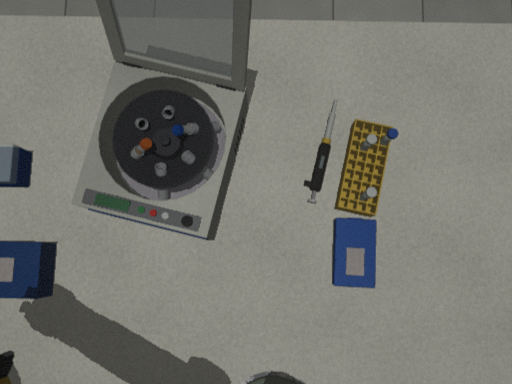

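The pictures show the machine with its front facing the robot. In the top view the orange cap is at about (146,144) and the blue one at (177,130); in the scene view orange is at (330,249). I'll refine the rotor axis and angle with the cap colours.

```bash
cat > h.py <<'E'
from bench import *
import cv2,numpy as np
def cam(c):
    d=get_image(c); d['R']=np.array(d['R']);d['t']=np.array(d['t']); return d
def proj(d,X):
    p=d['R']@np.asarray(X,float)+d['t']; return np.array([d['fx']*p[0]/p[2]+d['cx'],d['fy']*p[1]/p[2]+d['cy']])
def ray(d,uv):
    v=d['R'].T@np.array([(uv[0]-d['cx'])/d['fx'],(uv[1]-d['cy'])/d['fy'],1]); return -d['R'].T@d['t'], v/np.linalg.norm(v)
def onz(d,uv,z):
    o,v=ray(d,uv); return o+v*(z-o[2])/v[2]
def tri(a,b):
    A=np.zeros((3,3));B=np.zeros(3)
    for o,v in (a,b):
        P=np.eye(3)-np.outer(v,v);A+=P;B+=P@o
    return np.linalg.solve(A,B)
def col(d,lo,hi,box=None):
    h=cv2.cvtColor(d['img'],cv2.COLOR_RGB2HSV); m=cv2.inRange(h,lo,hi)
    if box: k=np.zeros_like(m);x0,y0,x1,y1=box;k[y0:y1,x0:x1]=1;m=m*k
    ys,xs=np.nonzero(m); return np.array([xs.mean(),ys.mean()]),len(xs)
OR=((3,150,80),(18,255,255)); BL=((108,150,60),(125,255,255))
def axis_tool(r,tilt): pass
E
python3 - <<'E'
from h import *
a=cam('scene');b=cam('top')
oa=col(a,*OR,(300,225,360,280));ob=col(b,*OR,(125,125,165,165))
ba=col(a,*BL,(280,225,320,270));bb=col(b,*BL,(165,115,195,145))
print(oa,ob,ba,bb)
O=tri(ray(a,oa[0]),ray(b,ob[0]));B=tri(ray(a,ba[0]),ray(b,bb[0]))
print('O',O,'B',B,'mid',(O+B)/2,np.hypot(*(O-B)[:2]),np.degrees(np.arctan2(*(O-B)[1::-1])))
for d,o,bl in ((a,oa,ba),(b,ob,bb)):
    X=onz(d,o[0],.170);Y=onz(d,bl[0],.170);print('z170',X,Y,(X+Y)/2,np.hypot(*(X-Y)[:2]),np.degrees(np.arctan2(*(X-Y)[1::-1])))
for n,d in (('s',a),('t',b)):
    im=cv2.resize(d['img'][:,:,::-1],None,fx=1,fy=1)
    c=np.array([.606,.2385]);th=np.radians(114.5);r=np.array([np.cos(th),np.sin(th)])
    k=5
    x0,y0=(220,180) if n=='s' else (90,80)
    im=cv2.resize(im[y0:y0+110,x0:x0+150],None,fx=k,fy=k,interpolation=cv2.INTER_NEAREST)
    for rr,z in ((0,.141),(.056,.143),(-.056,.143),(.0316,.172),(-.0316,.172),(.0358,.167)):
        p=(proj(d,[*(c+rr*r),z])-[x0-.5,y0-.5])*k
        cv2.drawMarker(im,tuple(int(v) for v in p),(0,255,0),0,12,1)
    cv2.imwrite(f'pics/{n}1.png',im)
E
```

```text
(array([329.85714286, 248.74489796]), 98) (array([145.53398058, 142.9223301 ]), 103) (array([296.88, 243.49]), 100) (array([176.97916667, 129.59375   ]), 96)
O [0.5902247  0.27022349 0.17098286] B [0.61965024 0.2076373  0.16962512] mid [0.60493747 0.23893039 0.17030399] 0.06915846467330435 115.18104330055533
z170 [0.58976855 0.27009592 0.17      ] [0.62014174 0.20708821 0.17      ] [0.60495514 0.23859207 0.17      ] 0.06994642701643262 115.73662870114748
z170 [0.59044342 0.27049112 0.17      ] [0.61924626 0.20819548 0.17      ] [0.60484484 0.2393433  0.17      ] 0.06863199325885196 114.81379870217033
```

```bash
cat >> h.py <<'E'
from scipy.spatial.transform import Rotation as Ro, Slerp
C=np.array([.605,.239]);TH=np.radians(115)
r3=np.array([np.cos(TH),np.sin(TH),0]);Z=np.array([0,0,1.]);tg=np.array([np.sin(TH),-np.cos(TH),0])
u=-np.sin(np.radians(40))*r3+np.cos(np.radians(40))*Z
def mouth(): return np.array([*C,.143])+.056*r3
CAPM=mouth()+(.038-.0065)*u
def toolR(tiltdeg):
    a=np.radians(tiltdeg); z=np.sin(a)*r3-np.cos(a)*Z; y=tg; return np.column_stack([np.cross(y,z),y,z])
def cur():
    s=state(); return np.array(s['eef_pos']),Ro.from_quat(s['orientation'])
def rows(p0,R0,p1,R1,n):
    sl=Slerp([0,1],Ro.concatenate([R0,R1])); pp=p0.copy();RR=R0;out=[]
    for i in range(1,n+1):
        p=p0+(p1-p0)*i/n;R=sl([i/n])[0]
        d=np.round(RR.inv().apply(p-pp)*1000,1);w=np.round((RR.inv()*R).as_rotvec(),3)
        out+=[*d,*w]; pp=pp+RR.apply(d/1000);RR=RR*Ro.from_rotvec(w)
    print(n,'rows',[float(x) for x in out]);print('end',pp.round(4),'max shift',np.abs(np.array(out).reshape(-1,6)).max(0))
    return pp,RR
E
python3 - <<'E'
from h import *
b=cam('top'); p,R=cur()
print(proj(b,p),proj(b,[0,0,0]),onz(b,[40,270],.08),onz(b,[40,270],0),R.as_matrix().round(3))
print('cap',CAPM)
T=toolR(25);z=T[:,2];hov=CAPM+z*(.005-.1);print('hover',hov)
p1=p.copy();p1[2]=.32
a=rows(p,R,np.array([.40,.40,.34]),Ro.from_matrix(toolR(0)),9)
rows(*a,hov,Ro.from_matrix(T),9)
E
```

```text
[-12.99105518 346.16605895] [272.84552322 426.67178043] [0.33057303 0.50297672 0.08      ] [0.3277936 0.5387322 0.       ] [[-0.929  0.369  0.   ]
 [ 0.369  0.929  0.   ]
 [-0.     0.    -1.   ]]
cap [0.58989047 0.27140249 0.1671304 ]
hover [0.60685806 0.23501538 0.25322964]
9 rows [-24.9, -3.4, -10.5, 0.0, -0.0, 0.084, -25.1, -1.3, -10.5, 0.0, -0.0, 0.084, -25.2, 0.8, -10.6, 0.0, -0.0, 0.084, -24.9, 2.9, -10.5, 0.0, -0.0, 0.084, -24.7, 5.0, -10.5, 0.0, -0.0, 0.084, -24.1, 7.0, -10.5, 0.0, -0.0, 0.084, -23.5, 9.1, -10.6, 0.0, -0.0, 0.085, -22.6, 11.0, -10.5, 0.0, -0.0, 0.084, -21.6, 12.9, -10.5, 0.0, -0.0, 0.084]
end [0.4  0.4  0.34] max shift [25.2   12.9   10.6    0.     0.     0.085]
9 rows [-26.3, 13.1, 9.6, 0.0, 0.048, -0.0, -26.8, 13.1, 8.4, 0.0, 0.049, -0.0, -27.1, 13.1, 7.1, 0.0, 0.048, -0.0, -27.5, 13.1, 5.7, 0.0, 0.049, -0.0, -27.6, 13.0, 4.4, 0.0, 0.048, -0.0, -27.9, 13.1, 3.0, 0.0, 0.049, -0.0, -28.0, 13.1, 1.7, 0.0, 0.048, -0.0, -28.0, 13.1, 0.3, 0.0, 0.049, -0.0, -28.0, 13.1, -1.0, 0.0, 0.048, -0.0]
end [0.6068 0.2351 0.2533] max shift [28.    13.1    9.6    0.     0.049  0.   ]
```

View pics/t1.png

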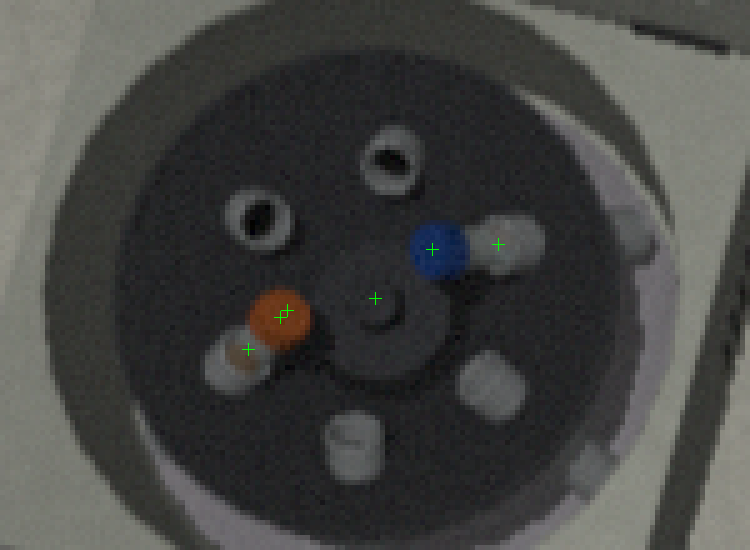

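View pics/s1.png

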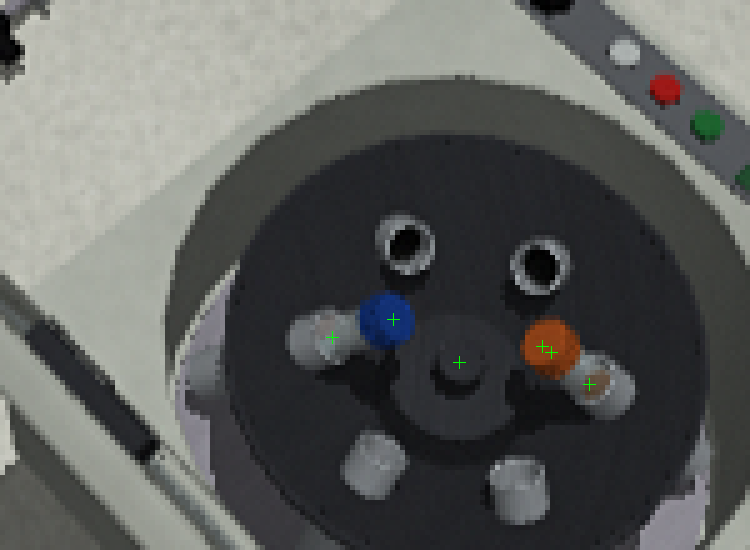

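The model markers (green) fall on the nut, the mouths and both caps in the two crops, so the rotor pose is good to a few mm. Next I move to the hover pose.

>>> drive_tool(moves=[-25, -3.5, -10.5, 0, 0, 0.084, -25, -1.5, -10.5, 0, 0, 0.084, -25, 1, -10.5, 0, 0, 0.084, -25, 3, -10.5, 0, 0, 0.084, -24.5, 5, -10.5, 0, 0, 0.084, -24, 7, -10.5, 0, 0, 0.084, -23.5, 9, -10.5, 0, 0, 0.085, -22.5, 11, -10.5, 0, 0, 0.084, -21.5, 13, -10.5, 0, 0, 0.084], jaw=0, grip_force=40)

```text
time_s: 1.85
eef_pos: [0.4005, 0.3998, 0.3403]
orientation: [0.539, 0.842, 0.0, 0.0]
force: [-0.0, 1.0, 0.1]
width: 0.0427
```

>>> drive_tool(moves=[-26, 13, 9.5, 0, 0.048, 0, -27, 13, 8.5, 0, 0.049, 0, -27, 13, 7, 0, 0.048, 0, -27.5, 13, 5.5, 0, 0.049, 0, -27.5, 13, 4.5, 0, 0.048, 0, -28, 13, 3, 0, 0.049, 0, -28, 13, 1.5, 0, 0.048, 0, -28, 13, 0.5, 0, 0.049, 0, -28, 13, -1, 0, 0.048, 0, 0, 0, 0, 0, 0, 0])

```text
time_s: 2.85
eef_pos: [0.6079, 0.2312, 0.2494]
orientation: [0.527, 0.822, 0.115, -0.183]
force: [1.1, 0.6, -0.4]
width: 0.0431
```

```bash
python3 - <<'E'
from h import *
p,R=cur();s=state();T=toolR(25)
print(s['time_s'],p.round(4),s['width'],np.degrees((R.inv()*Ro.from_matrix(T)).as_rotvec()).round(2),np.round(s['q'],2))
print('grasp point pt to cap in tool', (R.inv().apply(CAPM-p)*1000).round(1))
d=cam('wrist');im=d['img'][:,:,::-1].copy()
print('cam in tool',R.inv().apply(-d['R'].T@d['t']-p).round(3))
for X in (CAPM,CAPM+.0065*u,mouth(),[*C,.141],p):
    cv2.drawMarker(im,tuple(int(v) for v in proj(d,X)),(0,255,0),0,10,1)
cv2.imwrite('pics/w1.png',im)
for n in ['sample_center','balance_center','rotor']:
    for q in spot_point(n,'wrist')[:2]: print(n,q['score'],(d['R'].T@(np.array(q['at'])-d['t'])).round(4))
a=cam('scene');b=cam('top')
cv2.imwrite('pics/s2.png',a['img'][:,:,::-1])
E
```

```text
2.85 [0.6079 0.2312 0.2494] 0.043068876257974856 [-0.09 -0.01 -0.41] [0.07 0.61 0.19 1.32 0.41 1.18]
grasp point pt to cap in tool [ 5.2  0.8 93.2]
cam in tool [ 0.078 -0.    -0.128]
sample_center 0.6 [0.5728 0.3033 0.1238]
balance_center 0.81 [0.6382 0.1783 0.1256]
rotor 0.57 [0.6024 0.2414 0.0544]
```

View pics/w1.png

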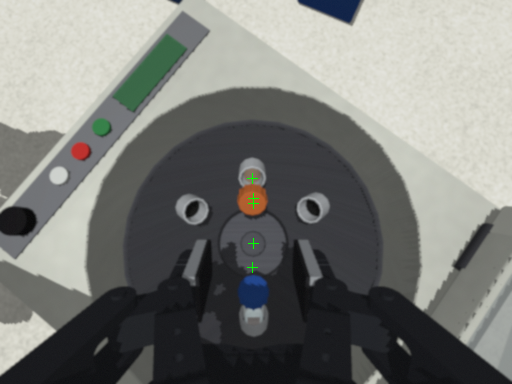

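View pics/s2.png

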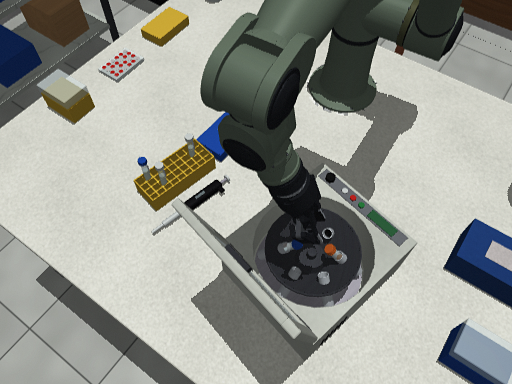

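In the wrist view the orange cap is centred at (252,201), with the model marker on it at (253,200). The blue cap is at (253,291), clear behind the fingers. Now I descend.

>>> drive_tool(moves=[2, 0.5, 14, 0, 0, 0, 2, 0.5, 14, 0, 0, 0, 1, 0, 14, 0, 0, 0, 0, 0, 14, 0, 0, 0, 0, 0, 14, 0, 0, 0, 0, 0, 12, 0, 0, 0, 0, 0, 8, 0, 0, 0, 0, 0, 0, 0, 0, 0])

```text
time_s: 3.95
eef_pos: [0.5876, 0.275, 0.1731]
orientation: [0.524, 0.824, 0.116, -0.183]
force: [-0.2, -0.1, 0.2]
width: 0.0424
```

```bash
python3 - <<'E'
from h import *
p,R=cur();s=state()
print(s['time_s'],p.round(4),s['width'],np.array(s['force']).round(1))
print('cap in tool', (R.inv().apply(CAPM-p)*1000).round(1))
d=cam('wrist');im=d['img'][:,:,::-1].copy()
for X in (CAPM,CAPM+.0065*u,mouth()):
    cv2.drawMarker(im,tuple(int(v) for v in proj(d,X)),(0,255,0),0,10,1)
cv2.imwrite('pics/w2.png',im)
E
```

```text
3.95 [0.5876 0.275  0.1731] 0.04242678287428272 [-0.2 -0.1  0.2]
cap in tool [-6.4  0.6  3.7]
```

View pics/w2.png

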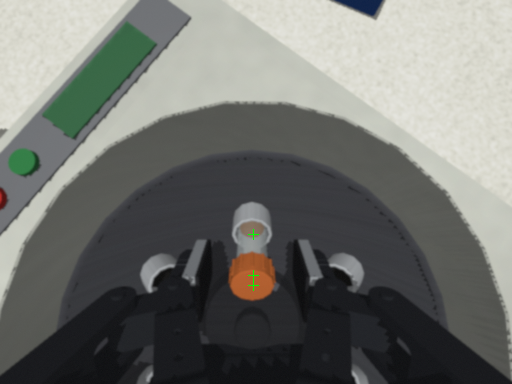

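Cap at (252,276), fingers either side at (200,270) and (308,265). The tool settled 6 mm off along x and 9 mm short, so I correct that.

>>> drive_tool(moves=[-3, 0.5, 4, 0, 0, 0, -3, 0, 4, 0, 0, 0, 0, 0, 0, 0, 0, 0, 0, 0, 0, 0, 0, 0])

```text
time_s: 4.4
eef_pos: [0.59, 0.2723, 0.1639]
orientation: [0.525, 0.823, 0.116, -0.182]
force: [0.3, 1.2, 0.5]
width: 0.0428
```

```bash
python3 - <<'E'
from h import *
p,R=cur();s=state()
print(s['time_s'],p.round(4),s['width'],np.array(s['force']).round(1))
print('cap in tool', (R.inv().apply(CAPM-p)*1000).round(1))
d=cam('wrist');im=d['img'][:,:,::-1].copy()
for X in (CAPM,CAPM+.0065*u,mouth()):
    cv2.drawMarker(im,tuple(int(v) for v in proj(d,X)),(0,255,0),0,10,1)
cv2.imwrite('pics/w3.png',im)
E
```

```text
4.4 [0.59   0.2723 0.1639] 0.04276319121697163 [0.3 1.2 0.5]
cap in tool [ 0.7 -0.5 -3.3]
```

View pics/w3.png

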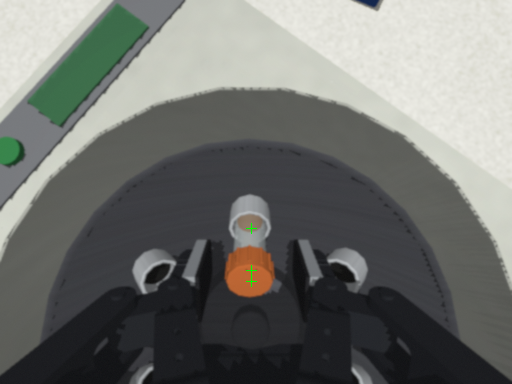

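Cap at (250,271) is centred between the pads at (200,265) and (305,262). Closing.

>>> drive_tool(moves=[0, 0, 1, 0, 0, 0, 0, 0, 0, 0, 0, 0, 0, 0, 0, 0, 0, 0, 0, 0, 0, 0, 0, 0, 0, 0, 0, 0, 0, 0, 0, 0, 0, 0, 0, 0], jaw=1, grip_force=40)

```text
time_s: 5.05
eef_pos: [0.5898, 0.2729, 0.1632]
orientation: [0.525, 0.823, 0.116, -0.182]
force: [-0.6, -1.6, 1.2]
width: 0.0205
```

```bash
python3 - <<'E'
from h import *
p,R=cur();s=state()
print(s['time_s'],p.round(4),s['width'],np.array(s['force']).round(1),np.array(s['moment']).round(2))
d=cam('wrist');im=d['img'][:,:,::-1].copy()
cv2.imwrite('pics/w4.png',im)
print('u in tool',R.inv().apply(u).round(3))
E
```

```text
5.05 [0.5898 0.2729 0.1632] 0.020462902993453994 [-0.6 -1.6  1.2] [-0.51 -0.07  0.09]
u in tool [-0.259  0.    -0.966]
```

View pics/w4.png

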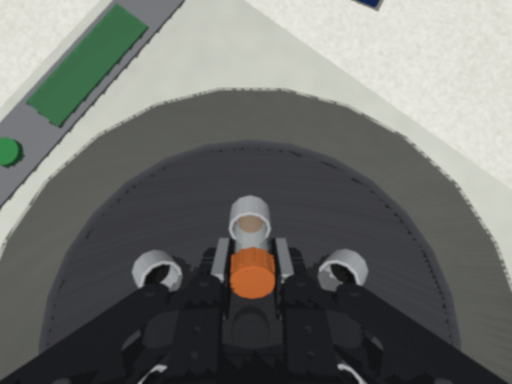

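The pads hold the cap at (253,272), width 20.5 mm. I draw it out along the sleeve axis.

>>> drive_tool(moves=[-1.3, 0, -4.8, 0, 0, 0, -2.6, 0, -9.7, 0, 0, 0, -2.6, 0, -9.7, 0, 0, 0, 0, 0, 0, 0, 0, 0])

```text
time_s: 5.5
eef_pos: [0.5979, 0.2575, 0.184]
orientation: [0.525, 0.823, 0.117, -0.181]
force: [-1.4, -0.4, 0.6]
width: 0.0198
```

```bash
python3 - <<'E'
from h import *
p,R=cur();s=state()
print(s['time_s'],p.round(4),s['width'],np.array(s['force']).round(1),np.array(s['moment']).round(2))
d=cam('wrist');im=d['img'][:,:,::-1].copy()
cv2.imwrite('pics/w5.png',im)
dp=p-np.array([.5898,.2729,.1632]);print((dp*1000).round(1),(dp@u*1000).round(1),'perp',((dp-dp@u*u)*1000).round(1),'r,t',(dp-dp@u*u)@r3,dp@tg)
E
```

```text
5.5 [0.5979 0.2575 0.184 ] 0.019847474110592452 [-1.4 -0.4  0.6] [-0.29 -0.09  0.04]
[  8.1 -15.4  20.8] 27.1 perp [0.8 0.4 0. ] r,t 8.546222028801988e-06 0.000843584068544779
```

View pics/w5.png

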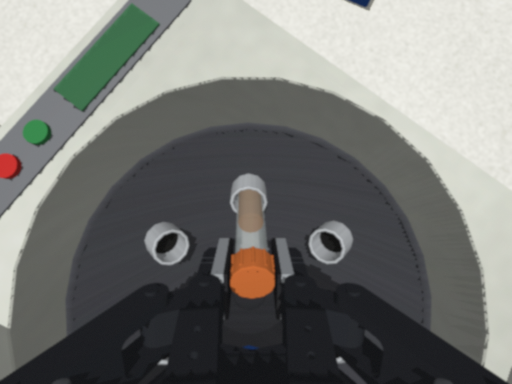

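The tube is coming out: amber contents show at (250,210) and the cap is still at (252,272). Forces are small, so I continue.

>>> drive_tool(moves=[-3.1, 0, -11.6, 0, 0, 0, -3.1, 0, -11.6, 0, 0, 0, -3.1, 0, -11.6, 0, 0, 0, -3.1, 0, -11.6, 0, 0, 0, -3.1, 0, -11.6, 0, 0, 0, -3.1, 0, -11.6, 0, 0, 0, -3.1, 0, -11.6, 0, 0, 0, -3.1, 0, -11.6, 0, 0, 0, 0, 0, 0, 0, 0, 0])

```text
time_s: 6.45
eef_pos: [0.6239, 0.2015, 0.2575]
orientation: [0.525, 0.823, 0.117, -0.181]
force: [0.6, 1.2, -0.1]
width: 0.0203
```

```bash
python3 - <<'E'
from h import *
p,R=cur();s=state()
print(s['time_s'],p.round(4),s['width'],np.array(s['force']).round(1),np.array(s['moment']).round(2))
d=cam('wrist');im=d['img'][:,:,::-1].copy()
cv2.imwrite('pics/w6.png',im)
dp=p-np.array([.5898,.2729,.1632]);print((dp@u*1000).round(1),'perp',((dp-dp@u*u)*1000).round(1))
P=p.copy();P[2]=.33
a=rows(p,R,P,R,3)
# rotate upright: tool tilt -15
E=np.array([.37,.295,.30])
print('to front')
mid=np.array([.5,.275,.33])
b=rows(*a,mid,Ro.from_matrix(toolR(5)),6)
rows(*b,E,Ro.from_matrix(toolR(-15)),8)
E
```

```text
6.45 [0.6239 0.2015 0.2575] 0.02034589547941805 [ 0.6  1.2 -0.1] [-0.37 -0.15  0.  ]
123.1 perp [ 0.6  0.3 -0. ]
3 rows [10.2, 0.1, -21.9, 0.0, 0.0, 0.0, 10.2, 0.0, -22.0, 0.0, 0.0, 0.0, 10.2, 0.1, -21.9, 0.0, 0.0, 0.0]
end [0.6239 0.2015 0.33  ] max shift [10.2  0.1 22.   0.   0.   0. ]
to front
6 rows [18.0, -13.6, 8.3, 0.0, -0.058, -0.0, 18.4, -13.5, 7.3, 0.001, -0.058, -0.0, 18.8, -13.6, 6.2, 0.0, -0.058, -0.001, 19.2, -13.5, 5.1, 0.001, -0.058, 0.0, 19.4, -13.6, 4.0, 0.0, -0.058, 0.0, 19.6, -13.5, 2.8, 0.001, -0.058, -0.0]
end [0.5   0.275 0.33 ] max shift [1.96e+01 1.36e+01 8.30e+00 1.00e-03 5.80e-02 1.00e-03]
8 rows [8.8, -13.7, 4.5, -0.0, -0.044, 0.0, 8.9, -13.6, 4.2, -0.0, -0.043, 0.0, 9.2, -13.7, 3.7, -0.0, -0.044, 0.0, 9.3, -13.7, 3.4, -0.0, -0.043, 0.0, 9.4, -13.7, 2.9, -0.0, -0.044, 0.0, 9.5, -13.6, 2.6, -0.0, -0.044, 0.0, 9.7, -13.7, 2.1, -0.0, -0.043, 0.0, 9.7, -13.7, 1.7, -0.0, -0.044, 0.0]
end [0.37  0.295 0.3  ] max shift [ 9.7   13.7    4.5    0.     0.044  0.   ]
```

View pics/w6.png

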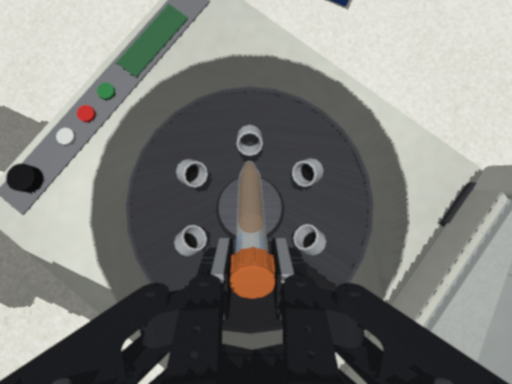

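The tube is fully out, foot at (250,163) and still in line with the grip. Lift, then carry it to the front while turning it upright.

>>> drive_tool(moves=[5, 0, -11, 0, 0, 0, 10, 0, -22, 0, 0, 0, 10, 0, -22, 0, 0, 0, 5, 0, -17, 0, 0, 0, 10, -6, 4, 0, -0.03, 0, 18, -13, 8, 0, -0.05, 0, 18, -13, 7, 0, -0.05, 0, 19, -13, 6, 0, -0.05, 0, 19, -13, 5, 0, -0.05, 0, 19, -13, 4, 0, -0.05, 0])

```text
time_s: 7.5
eef_pos: [0.5123, 0.2689, 0.3345]
orientation: [0.536, 0.841, 0.042, -0.065]
force: [0.2, 0.4, 0.4]
width: 0.0203
```

```bash
python3 - <<'E'
from h import *
p,R=cur();s=state()
print(s['time_s'],p.round(4),s['width'],np.array(s['force']).round(1))
d=cam('wrist');cv2.imwrite('pics/w7.png',d['img'][:,:,::-1])
rows(p,R,np.array([.37,.295,.30]),Ro.from_matrix(toolR(-15)),9)
E
```

```text
7.5 [0.5123 0.2689 0.3345] 0.020259705703081134 [0.2 0.4 0.4]
9 rows [8.6, -13.1, 5.2, 0.0, -0.046, 0.0, 8.8, -13.1, 4.8, 0.0, -0.046, 0.0, 9.1, -13.1, 4.4, 0.0, -0.047, 0.0, 9.3, -13.1, 4.0, 0.0, -0.046, 0.0, 9.4, -13.1, 3.5, 0.0, -0.046, 0.0, 9.5, -13.1, 3.1, 0.0, -0.046, 0.0, 9.8, -13.1, 2.7, 0.0, -0.047, 0.0, 9.8, -13.1, 2.2, 0.0, -0.046, 0.0, 9.9, -13.1, 1.7, 0.0, -0.046, 0.0]
end [0.37  0.295 0.3  ] max shift [ 9.9   13.1    5.2    0.     0.047  0.   ]
```

View pics/w7.png

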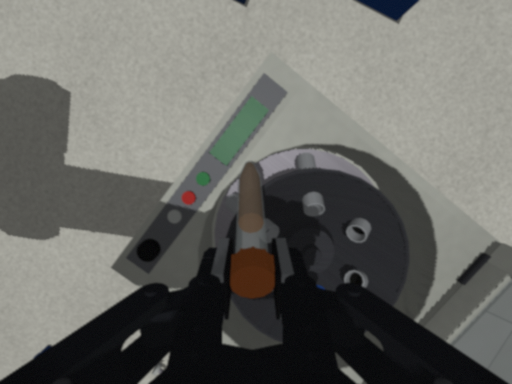

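The tube is unchanged in the grip, foot at (250,163) and cap at (252,272), and is passing over the front panel.

>>> drive_tool(moves=[9, -13, 5, 0, -0.046, 0, 9, -13, 5, 0, -0.046, 0, 9, -13, 4.5, 0, -0.047, 0, 9, -13, 4, 0, -0.046, 0, 9.5, -13, 3.5, 0, -0.046, 0, 9.5, -13, 3, 0, -0.046, 0, 10, -13, 2.5, 0, -0.047, 0, 10, -13, 2, 0, -0.046, 0, 8, -10, 1.5, 0, -0.046, 0, 0, 0, 0, 0, 0, 0])

```text
time_s: 8.55
eef_pos: [0.373, 0.296, 0.3003]
orientation: [0.531, 0.837, -0.07, 0.109]
force: [-0.0, 0.2, 0.0]
width: 0.0205
```

```bash
python3 - <<'E'
from h import *
p,R=cur();s=state()
zt=R.as_matrix()[:,2]
print(s['time_s'],p.round(4),s['width'],np.array(s['force']).round(1),'tilt along r',np.degrees(np.arctan2(zt@r3,-zt[2])).round(2),'tg',np.degrees(np.arcsin(zt@tg)).round(2))
D={}
for c in ('scene','top','wrist'):
    d=cam(c);D[c]=d;cv2.imwrite(f'pics/{c}8.png',d['img'][:,:,::-1])
    for n in ('sample_center','balance_center'):
        for q in spot_point(n,c)[:1]: print(c,n,round(q['score'],2),(d['R'].T@(np.array(q['at'])-d['t'])).round(4))
E
```

```text
8.55 [0.373  0.296  0.3003] 0.02053739441721151 [-0.   0.2  0. ] tilt along r -14.88 tg -0.09
scene sample_center 0.69 [0.3716 0.293  0.2474]
scene balance_center 0.53 [0.6358 0.1753 0.1232]
top sample_center 0.51 [0.3735 0.2945 0.2525]
top balance_center 0.65 [0.6343 0.1753 0.1237]
wrist sample_center 0.61 [0.3725 0.2912 0.2509]
wrist balance_center 0.56 [0.6378 0.1781 0.1251]
```

View pics/scene8.png

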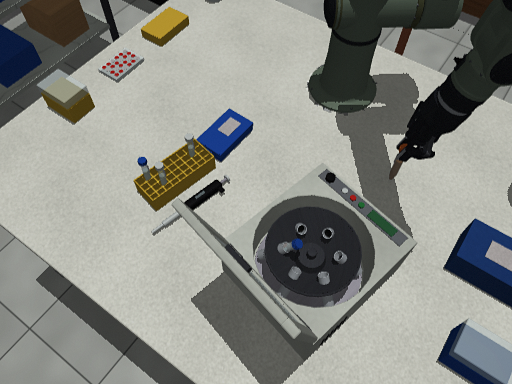

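View pics/wrist8.png

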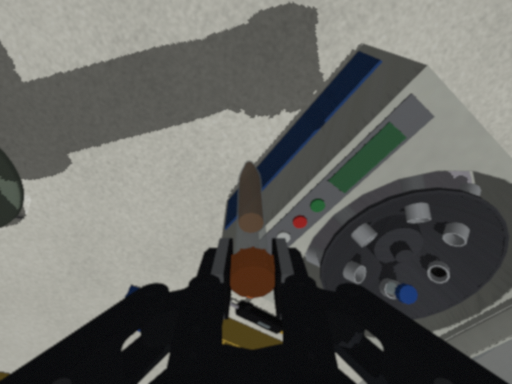

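View pics/top8.png

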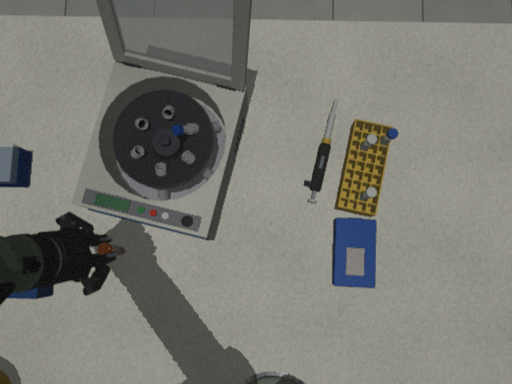

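```bash
python3 - <<'E'
from h import *
p,R=cur();zt=R.as_matrix()[:,2]
S=np.array([.3725,.293,.250])
from scipy.optimize import least_squares
w=cam('wrist');a=cam('scene');b=cam('top')
for n,d,box in (('w',w,(170,140,330,320)),('s',a,(370,120,430,190)),('t',b,(85,225,135,270))):
    x0,y0,x1,y1=box;k=min(800//(x1-x0),600//(y1-y0));im=d['img'][y0:y1,x0:x1,::-1]
    im=cv2.resize(np.clip(im.astype(int)*2,0,255).astype(np.uint8),None,fx=k,fy=k,interpolation=cv2.INTER_NEAREST)
    q=lambda X:tuple(int(v) for v in (proj(d,X)-[x0-.5,y0-.5])*k)
    cm=p-.005*zt
    cv2.line(im,q(cm+.0065*Z),q(cm-.1135*Z),(0,255,0),1)
    print(n,proj(d,cm).round(1),proj(d,cm+.0065*Z).round(1),proj(d,cm-.1135*Z).round(1))
    cv2.imwrite(f'pics/{n}9.png',im)
E
```

```text
w [252.2 273.8] [252.2 284.7] [251.9 165.3]
s [404.  149.5] [404.9 147.6] [389.3 179.8]
t [104.9 249. ] [103.7 248.9] [123.7 250. ]
```

View pics/w9.png

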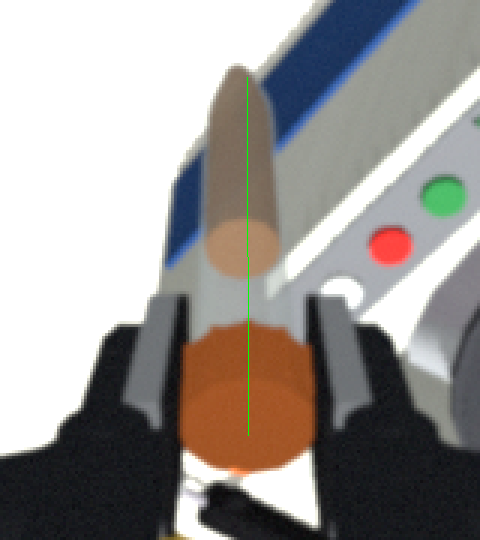

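View pics/s9.png

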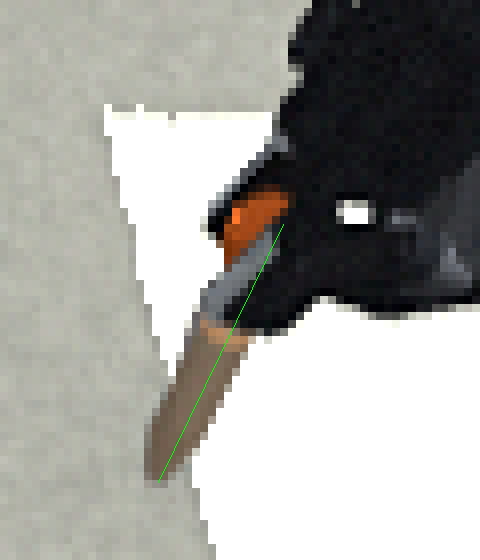

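View pics/t9.png

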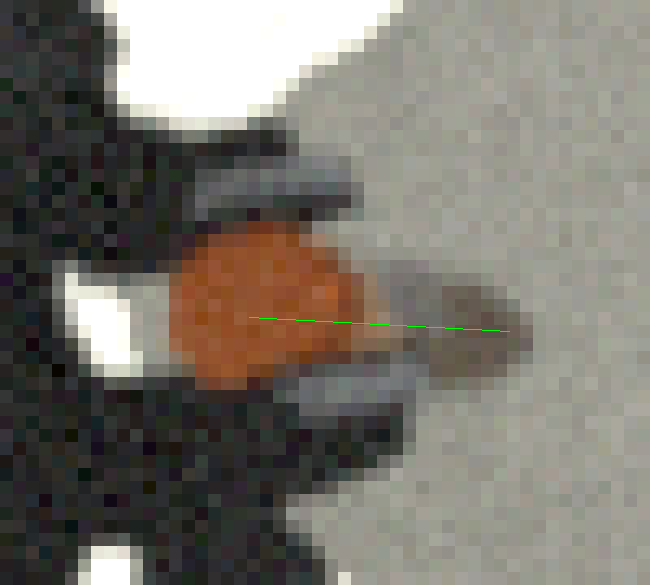

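In all three views the vertical model line matches the tube: the wrist foot is at (250,163) against a predicted (252,165), and scene and top agree within 1–2 px. That puts it upright within about 2–3°. Let it settle, then hand in.

>>> drive_tool(moves=[0, 0, 0, 0, 0, 0, 0, 0, 0, 0, 0, 0, 0, 0, 0, 0, 0, 0, 0, 0, 0, 0, 0, 0, 0, 0, 0, 0, 0, 0])

```text
time_s: 9.65
eef_pos: [0.3753, 0.2951, 0.3006]
orientation: [0.533, 0.836, -0.07, 0.109]
force: [-0.1, 0.1, -0.3]
width: 0.02
```

```bash
python3 - <<'E'
from h import *
s=state();print(s['time_s'],s['width'],np.abs(s['joint_velocities']).max())
hand_in()
E
```

```text
9.65 0.020009894979042566 0.0026819840244877297
the job is handed in; nothing more can be done
```

I drew the orange-capped tube out of its sleeve along its own axis, carried it out in front of the centrifuge and turned it upright. It was still in the grip when I handed in at 9.65 s.

**Last checks:**
- **Tube position:** its middle was at about (0.373, 0.293, 0.25) m, roughly 0.24 m in front of the rotor axis. That leaves the foot about 190 mm above the bench.
- **Uprightness:** a vertical model line matched the tube to within about 2–3 px in the wrist, scene and top views, so it is upright to about 2–3°.
- **Grip and stillness:** the finger opening read about 20 mm on the 22 mm cap and stayed steady. Joint speeds were below 0.003 rad/s.
- **Other items:** the balance tube's spotted position stayed within about 5 mm of its starting value, which is about the spotting error. The rack, pipette and slide box looked unmoved in the top view.

None of these checks failed. The one disagreement was on the first approach, when the tool settled about 6–9 mm off its target. I corrected that before closing the grip.

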